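# Seat the salt and pepper in the graded cruet stand

## Task

Put the salt shaker and the wooden pepper mill away in the cruet stand, each upright and fully down in the hole that fits it closely: not one that it rattles about in. Lower them in rather than letting them fall from above the stand, let go, and leave the spice jar with the white cap and the tin standing where they are.

Things in the scene. Friction and masses are not known exactly. Their poses are not given: they have to be found in the camera images.
- stand: The cruet stand: a fixed rounded wooden block, 104 x 318 mm in plan and 44 mm high with its rubber feet, with one row of four round holes along its y axis that shrink in diameter from the -y end to the +y end: 70, 63, 56 and 49 mm, centres at y = -106.5, -25, +49.5 and +117 mm on its centre line. Origin: centre of its underside; y along the row, x across it, z up.
- hole_49 (a point): Centre of the mouth (top-face level) of the smallest, +y end hole of the stand, 49 mm in diameter; blind, flat-bottomed, 30 mm deep, with a 3 mm bevel round the mouth. z points up out of the hole.
- hole_56 (a point): Centre of the mouth (top-face level) of the second smallest hole of the stand, 56 mm in diameter; blind, flat-bottomed, 30 mm deep, with a 3 mm bevel round the mouth. z points up out of the hole.
- hole_63 (a point): Centre of the mouth (top-face level) of the second largest hole of the stand, 63 mm in diameter; blind, flat-bottomed, 30 mm deep, with a 3 mm bevel round the mouth. z points up out of the hole.
- hole_70 (a point): Centre of the mouth (top-face level) of the largest, -y end hole of the stand, 70 mm in diameter; blind, flat-bottomed, 30 mm deep, with a 3 mm bevel round the mouth. z points up out of the hole.
- salt_shaker_mid (a point): Centre, half-way up (45 mm above its foot), of the salt shaker: clear round body with a light grey domed cap, 90 mm tall, body 44 mm in diameter at its widest (30 mm above the foot), narrowing to 36 mm at the foot and to 36 mm at 55 mm up; cap 34 mm in diameter from 66 to 78 mm up, domed above. Loose, about 0.1 kg, stands upright; z up along its axis.
- salt_shaker: The same salt shaker; origin at the centre of its foot.
- pepper_mill_mid (a point): Centre, half-way up (85 mm above its foot), of the pepper mill: turned wood, 170 mm tall, foot 58 mm in diameter; its waist looks slimmer, but to the fingers the body is a plain taper from 58 mm at the foot to 48 mm at 120 mm up (50 mm at 105 mm up); above it a round head 49 mm in diameter (widest about 140 mm above the foot) and a small 12 mm knob on top from 159 mm. Loose, about 0.18 kg, the head does not turn; z up along its axis.
- pepper_mill: The same pepper mill; origin at the centre of its foot.
- turmeric_jar: A bystander: small amber spice jar with a white cap, 45 mm in diameter, 83 mm tall; origin at the centre of its foot. To be left alone.
- tin_half: A bystander: short food tin, 75 mm in diameter, 58 mm tall; origin at the centre of its foot. To be left alone.
There are look-alikes about, which are no part of the job. There is more than one size of the pepper_mill; the job needs the largest.

How it is judged (in metres and radians):
At the end, for the whole second after the job is handed in: The salt shaker stands in the 49 mm hole and the pepper mill in the 63 mm hole, each within 8 mm of the hole's axis, within 5 mm of fully down, within 0.15 rad of upright, at rest and released (horizontal distance between salt_shaker_mid and hole_49 below 0.008 m and z of salt_shaker_mid in the frame of hole_49 below 0.02 m and angle between each of salt_shaker_mid, pepper_mill_mid's own z axis and vertical below 0.15 rad and linear speed of each of salt_shaker, pepper_mill below 0.02 m/s and contact force between the fingers and salt_shaker below 0.1 N and horizontal distance between pepper_mill_mid and hole_63 below 0.008 m and z of pepper_mill_mid in the frame of hole_63 below 0.06 m and contact force between the fingers and pepper_mill below 0.1 N); the robot touches nothing.
It fails at once if the spice jar is moved more than 30 mm or knocked over (distance of turmeric_jar from where it was at the start of the episode above 0.03 m or angle between turmeric_jar's own z axis and vertical above 0.5 rad).
It fails at once if the tin is moved more than 30 mm or knocked over (distance of tin_half from where it was at the start of the episode above 0.03 m or angle between tin_half's own z axis and vertical above 0.5 rad).
It fails at once if the salt shaker falls freely faster than 1 m/s (a drop of about 50 mm) (linear speed of salt_shaker above 1 m/s and contact force between the fingers and salt_shaker below 0.1 N).
It fails at once if the pepper mill falls freely faster than 1 m/s (a drop of about 50 mm) (linear speed of pepper_mill above 1 m/s and contact force between the fingers and pepper_mill below 0.1 N).
It also fails if it takes over 72 s, if anything falls off the work surface, if the arm or the gripper's body presses on something with over 40 N, if the wrist force passes 120 N, or if a joint passes its speed limit or range.

## Robot

A 6-joint arm with a two-finger parallel gripper is mounted at the origin on a cart in front of the work surface, level with it; the furniture and walls round the work are solid. World frame = base frame: x ahead of the robot, y to its left, z up, the work surface at z = 0. Lengths are in mm, angles in rad, forces in N, time in s.
With the tool pointing down it reaches from about 350 to 775 mm from the base axis. Payload 7.3 kg.
Tool frame: the origin (TCP) lies on the centre line of the jaws, within the pads' length; the fingertips stand finger_overhang ahead of it and the grasp point (between the pads) lies 8 mm behind it (finger_overhang is the distance from the TCP to the fingertips, in mm); z points along the fingers, y is the line along which they close (so a half turn about z gives the same grasp; the last joint's range is limited). The gripper opens to 92 mm and grips with 3 to 60 N. Pads are 19 mm wide; open, the fingers measure 130 mm over their backs; the gripper's body (75 mm by 190 mm) begins 47 mm behind the grasp point.
Start: joints at [1.08, 0.342, 1.524, -0, 1.275, -0.146], TCP at [177.44, 494.124, 237.741] pointing down, gripper open.
Joint ranges: [-2.53, 2.53], [-0.77, 2.02], [0.04, 2.7], [-1, 4.14], [0.28, 2.66], [-3.11, 3.11]. Speed limits (rad/s): [2.57, 2.57, 3.14, 3.14, 3.14, 3.14].

## Interface

Orientations are given as [roll, pitch, yaw] about the fixed x, y, z axes, in that order (R = Rz(yaw) Ry(pitch) Rx(roll)).
In Python, from plant import get_obs, capture, close_job, finger_overhang gives the robot as it stands.
- The arm moves only by the shell command python3 -m inch 'ROWS'. ROWS is JSON, one flat list of numbers, 7 for each row, row after row: the turn, a rotation vector about the tool's x, y, z scaled (see below), then the shift along the tool's x, y, z scaled (see below), then the closure, from -1 (fully open) to 1 (shut). In form: [ax, ay, az, tx, ty, tz, gripper, ax, ay, az, tx, ty, tz, gripper, ...]. A call has 1 to 10 rows; each row shifts and turns the commanded pose from where the row before left it, along the tool's axes as they then stand; what a row does not reach is not made up. The controller multiplies each number of a shift by 0.8 m and each number of a turn by 1.5 rad. A row lasts 1/12 s, in which the tool goes at most 41.7 mm and 7.16 degrees, less where a joint would pass 70% of its speed; a pose out of reach is approached as far as the arm can. A call with a number of a shift or a turn outside -1 to 1 is refused whole. A call with a gripper value outside its range is refused whole. The fingers move at their own pace and stop on an object; the grip force is fixed at half the most. Time passes only in rows, so rows that do not move let the fingers close. It gives the time, the measured TCP pose, the force, the opening and the grip force at its end, in the units of the state.
- get_obs(): the state, without advancing time (a new reading comes with each control period).
- capture(name): name is "scene" or "side" or "wrist"; returns a dict with "image" (480x640x3 uint8, red, green, blue), "mtx" (3x3 intrinsics, pixels), "pose" (4x4, takes a point from camera to world coordinates). Camera axes: x right, y up, looking along -z (the intrinsics and any distortion apply to the point x, -y, -z); pixel columns grow to the right and rows downward; lengths in mm; the calibration is good to about 2 mm. A picture is of the moment at which its call begins. There is no depth.
- close_job(): hands the job in; it is judged then, once.
The state is a dict: "time": time; "joint_positions": joint angles; "dq": joint speeds; "tau": joint torques, N m; "tool_pos": TCP position; "tcp_rot": TCP orientation; "contact_force": force on the tool from outside, world axes, zero at the start; "moment": the same for the moment, N m; "grip_width": finger opening in mm; "finger_force": force on a finger pad.
Only numpy, scipy, OpenCV 4.12 (cv2) and the standard library are available. Lean on these libraries where they do the work, as an engineer would, in place of code of your own. Each camera call takes 0.05 s, during which the arm holds its last target. There are 200 camera calls.

## Working session

There is one attempt and no reset: what is moved stays moved. The work goes in short steps, Python scripts to look and compute and a shell command to move; the robot and the scene stay as the last step left them, time stands still between calls to the robot, and variables do not carry over. Pictures are saved under pics/ and viewed, at most 10 in all, crops included, and the job is handed in when it is done.

```bash
mkdir -p pics; ls
python3 - <<'E'
from plant import get_obs,capture,finger_overhang
import cv2,numpy as np
print(get_obs(),finger_overhang)
for n in("scene","side"):
    c=capture(n);cv2.imwrite(f"pics/{n}0.png",c["image"][:,:,::-1]);np.savez(f"{n}0.npz",**c);print(n,c["mtx"],c["pose"].round(3),c.keys())
E
```

```text
pics
{'time': 0.0, 'joint_positions': array([ 1.07999842e+00,  3.42720739e-01,  1.52501138e+00, -2.32093984e-05,
        1.27535910e+00, -1.45992988e-01]), 'dq': array([-6.03653246e-04, -2.08612550e-04,  8.51140467e-04, -2.67082486e-04,
       -1.61128776e-03,  3.43867965e-05]), 'tau': array([-3.59577016e-04, -4.31243455e+01, -2.44218367e+01,  7.17697316e-02,
        5.57684444e-02, -5.84697295e-05]), 'tool_pos': array([177.25926223, 493.7694553 , 237.04793231]), 'tcp_rot': array([-3.14010680e+00, -1.96046021e-04,  2.79679436e+00]), 'contact_force': array([-0.20848422,  0.46008187, -0.25830877]), 'moment': array([-0.03390762, -0.00162421,  0.03202459]), 'finger_force': 0.0, 'grip_width': 91.81389875495535} 11.0
scene [[551.73958973   0.         310.92171129]
 [  0.         551.73958973 241.46358671]
 [  0.           0.           1.        ]] [[ 6.050000e-01  5.900000e-01 -5.340000e-01 -1.227760e+02]
 [-7.960000e-01  4.660000e-01 -3.880000e-01 -3.868070e+02]
 [ 2.000000e-02  6.600000e-01  7.510000e-01  1.039348e+03]
 [ 0.000000e+00  0.000000e+00  0.000000e+00  1.000000e+00]] dict_keys(['image', 'mtx', 'pose'])
side [[488.01943931   0.         306.91560711]
 [  0.         488.01943931 239.49151712]
 [  0.           0.           1.        ]] [[ 8.02000e-01  2.40000e-01 -5.47000e-01  1.63040e+01]
 [-5.96000e-01  2.82000e-01 -7.52000e-01 -6.15846e+02]
 [-2.60000e-02  9.29000e-01  3.69000e-01  4.43675e+02]
 [ 0.00000e+00  0.00000e+00  0.00000e+00  1.00000e+00]] dict_keys(['image', 'mtx', 'pose'])
```

View pics/scene0.png

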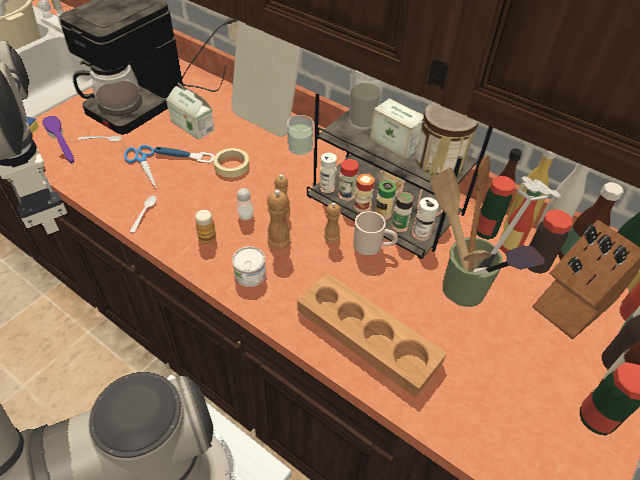

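View pics/side0.png

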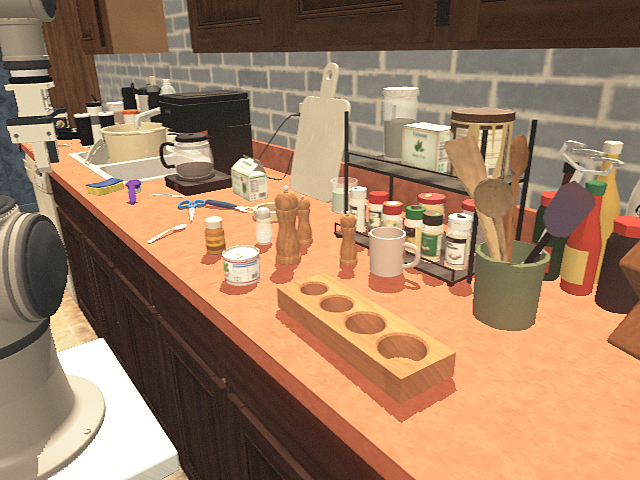

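The scene view shows the salt shaker at about (245,205) and the big mill at (279,218), with a medium mill behind it and a small one at (333,222). The jar is at (205,225), the tin at (249,267), and the stand holes run from (327,296) for the smallest to (411,353) for the largest. I'll zoom in for accurate pixels.

Run:
```python
import cv2,numpy as np
a=cv2.imread("pics/scene0.png")[165:295,185:345];b=cv2.imread("pics/side0.png")[180:300,195:355]
cv2.imwrite("pics/za.png",cv2.resize(a,None,fx=4.5,fy=4.5,interpolation=2))
cv2.imwrite("pics/zb.png",cv2.resize(b,None,fx=4.5,fy=4.5,interpolation=2))
```

```text
(no output)
```

View pics/za.png

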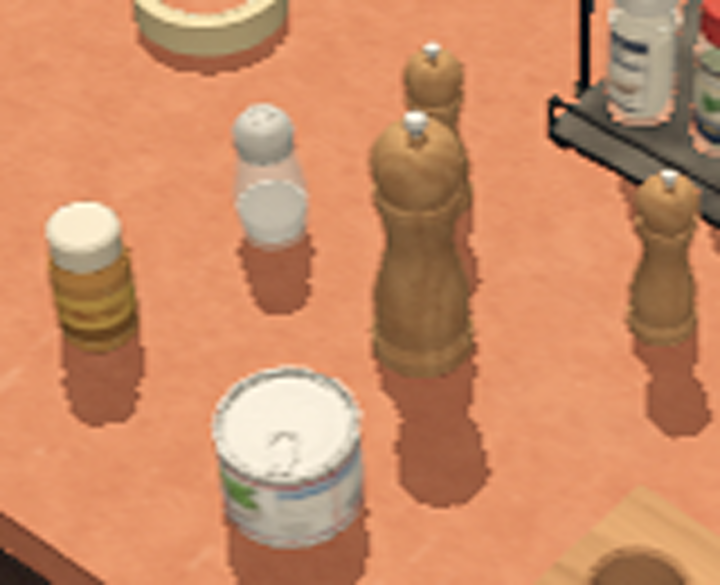

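View pics/zb.png

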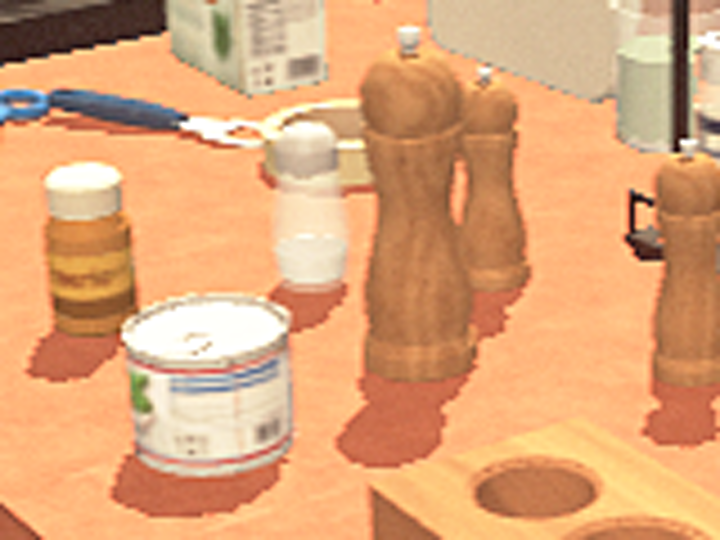

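```bash
cat > h.py <<'E'
import numpy as np
def cam(n):
    d=np.load(n+".npz");return d["mtx"],d["pose"]
def ray(c,u,v):
    K,P=c;d=np.linalg.solve(K,[u,v,1]);d=P[:3,:3]@(d*[1,-1,-1]);return P[:3,3],d/np.linalg.norm(d)
def atz(c,u,v,z):
    o,d=ray(c,u,v);return o+d*(z-o[2])/d[2]
def proj(c,X):
    K,P=c;p=(np.atleast_2d(X)-P[:3,3])@P[:3,:3];q=(p*[1,-1,-1])@K.T;return q[:,:2]/q[:,2:]
def tri(*r):
    A=sum(np.eye(3)-np.outer(d,d) for o,d in r);b=sum((np.eye(3)-np.outer(d,d))@o for o,d in r);return np.linalg.solve(A,b)
E
python3 - <<'E'
from h import *
import cv2
a,b=cam("scene0"),cam("side0")
pts={"mill_knob 165":((415,120),(409,40),165),"mill_head 140":((419,163),(411,95),140),"salt_cap 72":((263,136),(308,148),72),"salt_body 30":((272,208),(310,258),30),"jar top 83":((84,225),(84,175),83),"tin top 58":((287,425),(208,325),58)}
for n,(p,q,z) in pts.items():
    p=(np.array(p)+.5)/4.5-.5+[185,165];q=(np.array(q)+.5)/4.5-.5+[195,180]
    print(n,"tri",tri(ray(a,*p),ray(b,*q)).round(1),"scene@z",atz(a,*p,z)[:2].round(1),"side@z",atz(b,*q,z)[:2].round(1))
A=cv2.imread("pics/scene0.png")[270:400,290:450];B=cv2.imread("pics/side0.png")[265:405,270:460]
A=cv2.resize(A,None,fx=2.4,fy=2.4,interpolation=2);A=cv2.resize(cv2.imread("pics/scene0.png")[270:400,290:450],(800,650),interpolation=2)[:600]
cv2.imwrite("pics/st.png",A)
for p in [(327,296),(351,313),(378,330),(411,353)]: print(atz(a,*p,44).round(1))
E
```

```text
mill_knob 165 tri [572.4 219.5 163.2] scene@z [572.  218.1] side@z [567.5 213.6]
mill_head 140 tri [569.1 215.  137.9] scene@z [568.5 213.4] side@z [564.  208.7]
salt_cap 72 tri [580.8 336.5  77.2] scene@z [583.2 340.5] side@z [590.5 350.5]
salt_body 30 tri [582.7 340.1  14.3] scene@z [573.3 328.9] side@z [560.4 304.8]
jar top 83 tri [465.  361.3  82.8] scene@z [465.3 361.1] side@z [464.2 360.4]
tin top 58 tri [442.5 199.   59.2] scene@z [443.  199.7] side@z [444.  201.6]
[479.1   1.6  44. ]
[474.8 -65.7  44. ]
[ 474.6 -135.    44. ]
[ 469.8 -218.2   44. ]
```

View pics/st.png

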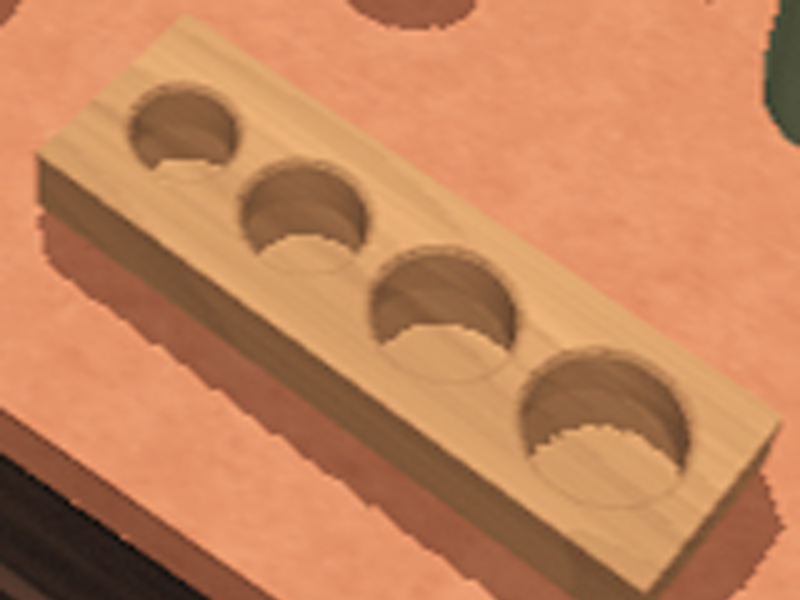

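The stand crop (5x, origin 290,270) shows all four mouths clearly: hole_49 spans u 128-239 and hole_63 spans u 370-519. I'll fit the known shapes to these outlines.

```bash
cat > fit.py <<'E'
from h import *
from scipy.optimize import least_squares
a,b=cam("scene0"),cam("side0")
t=np.linspace(0,2*np.pi,73)
circ=lambda x,y,z,r:np.c_[x+r*np.cos(t),y+r*np.sin(t),z+0*t]
def za(v,o,s):return (v+.5)/s-.5+o
# stand
H=[(117,24.5,128,239,83,181),(49.5,28,238,370,158,274),(-25,31.5,370,519,246,383),(-106.5,35,518,691,348,510)]
C=[(-52,159,38,155),(52,159,187,14),(52,-159,783,425),(-52,-159,650,595)]
def f(p,full=False):
    x,y,w,dr=p;R=lambda X,Y:(x+np.cos(w)*X-np.sin(w)*Y,y+np.sin(w)*X+np.cos(w)*Y);r=[]
    for hy,rad,l,rr,tp,bt in H:
        q=proj(a,circ(*R(0,hy),44,rad+dr))
        r+=[q[:,0].min()-za(l,290,5),q[:,0].max()-za(rr,290,5),q[:,1].min()-za(tp,270,4.615*1.0833),q[:,1].max()-za(bt,270,5)]
    for X,Y,u,v in C:
        q=proj(a,[*R(X,Y),44])[0];r+=list(q-[za(u,290,5),za(v,270,5)])
    return np.array(r)
s=least_squares(f,[475,-110,0,2],loss="soft_l1");print("stand",s.x.round(3));print(f(s.x).round(1))
x,y,w,_=s.x
for h,r in((117,49),(-25,63)):print(r,(x-np.sin(w)*h).round(1),(y+np.cos(w)*h).round(1))
def body(name,prof,obs,x0):
    def g(p):
        r=[]
        for c,o,(lo,hi,k,v) in obs:
            P=np.vstack([circ(p[0],p[1],z,R) for z,R in prof if lo<=z<=hi]);q=proj(c,P)
            i=0 if k in"lr" else 1;m=q[:,i].min() if k in"lt" else q[:,i].max()
            r.append(m-za(v,o[i],4.5))
        return np.array(r)
    s=least_squares(g,x0,loss="soft_l1");print(name,s.x.round(1),g(s.x).round(1))
A,B=(185,165),(195,180)
salt=[(0,18),(15,20.5),(30,22),(42,20.5),(55,18),(66,17),(78,17),(84,13),(88,7),(90,1)]
body("salt",salt,[(a,A,(0,60,"l",237)),(a,A,(0,60,"r",307)),(a,A,(60,90,"l",233)),(a,A,(60,90,"r",294)),(a,A,(0,90,"t",103)),(a,A,(0,90,"b",248)),
 (b,B,(0,60,"l",273)),(b,B,(0,60,"r",347)),(b,B,(60,90,"l",276)),(b,B,(60,90,"r",339)),(b,B,(0,90,"t",122)),(b,B,(0,90,"b",292))],[573,330])
mill=[(0,29),(8,29),(130,23.5),(140,24.5),(150,23),(159,6),(170,5)]
body("mill",mill,[(a,A,(120,155,"l",371)),(a,A,(120,155,"r",467)),(a,A,(0,20,"l",373)),(a,A,(0,20,"r",473)),(a,A,(0,170,"t",110)),(a,A,(0,170,"b",376)),
 (b,B,(120,155,"l",361)),(b,B,(120,155,"r",461)),(b,B,(0,20,"l",365)),(b,B,(0,20,"r",476)),(b,B,(0,170,"t",27)),(b,B,(0,170,"b",381))],[567,212])
body("jar",[(0,22.5),(83,17)],[(a,A,(0,0,"b",350)),(a,A,(83,83,"t",203)),(a,A,(0,0,"l",58)),(a,A,(0,0,"r",138)),(b,B,(0,0,"b",335))],[465,361])
E
python3 fit.py
```

```text
stand [ 4.71446e+02 -1.14279e+02 -5.90000e-02  9.32000e-01]
[-0.2  0.6  0.5 -0.3 -0.   0.4  0.7 -0.1 -0.5  0.6  0.7 -0.2 -0.   0.7
  0.7 -0.4 -0.5 -0.4 -0.2 -0.2  0.2 -1.3 -1.2  0.1]
49 478.4 2.5
63 470.0 -139.2
salt [584.1 340.6] [-1.4  0.2 -0.1  0.3  0.1 -0.1 -0.4  1.4 -0.3  0.3  0.   0.3]
mill [570.  216.5] [-0.5 -0.7 -0.6  0.4 -0.1  0.5 -0.1  0.6 -0.   1.4 -0.5  0.5]
jar [467.  366.6] [ 0.6 -1.6 -0.2  0.1  0.7]
```

```bash
cat > go.py <<'E'
import sys,numpy as np
from scipy.spatial.transform import Rotation as R
from plant import get_obs
o=get_obs();p=np.array(o["tool_pos"]);r=R.from_euler("xyz",o["tcp_rot"])
print("t",round(o["time"],2),"tcp",p.round(1),"rpy",o["tcp_rot"].round(3),"w",round(o["grip_width"],1),"q",o["joint_positions"].round(2))
if len(sys.argv)>3:
    d=np.array(eval(",".join(sys.argv[1:4])),float)-p
    q=r.inv().apply(d);print("tool shift mm",q.round(1),"total scaled",(q/800).round(4),"min rows",int(np.ceil(np.linalg.norm(d)/41.6)))
E
python3 go.py 570 216 225
python3 - <<'E'
from h import *
a,b=cam("scene0"),cam("side0")
A=lambda x,y:((x+.5)/4.5-.5+185,(y+.5)/4.5-.5+165);B=lambda x,y:((x+.5)/4.5-.5+195,(y+.5)/4.5-.5+180)
print("medium",tri(ray(a,*A(432,50)),ray(b,*B(485,74))).round(0))
print("small",tri(ray(a,*A(669,180)),ray(b,*B(688,146))).round(0))
for p in((308,197),(425,250)):print("rack",atz(a,*p,5).round(0))
print("post top",tri(ray(a,317,95),ray(b,347,112)).round(0))
E
```

```text
t 0.1 tcp [177.3 493.8 237.1] rpy [-3.14  -0.     2.797] w 91.8 q [ 1.08  0.34  1.52 -0.    1.28 -0.15]
tool shift mm [-463.5 -128.7   12.2] total scaled [-0.5794 -0.1609  0.0153] min rows 12
medium [660. 281. 115.]
small [657. 118. 117.]
rack [734. 249.   5.]
rack [765. -92.   5.]
post top [776. 260. 298.]
```

```bash
python3 -m inch '[0,0,0,-0.0483,-0.0134,0,-1, 0,0,0,-0.0483,-0.0134,0,-1, 0,0,0,-0.0483,-0.0134,0,-1, 0,0,0,-0.0483,-0.0134,0,-1, 0,0,0,-0.0483,-0.0134,0,-1, 0,0,0,-0.0483,-0.0134,0,-1, 0,0,0,-0.0483,-0.0134,0,-1, 0,0,0,-0.0483,-0.0134,0,-1, 0,0,0,-0.0483,-0.0134,0,-1, 0,0,0,-0.0483,-0.0134,0,-1]'
python3 -m inch '[0,0,0,-0.0483,-0.0134,0,-1, 0,0,0,-0.0483,-0.0134,0,-1, 0,0,0,0,0,0,-1, 0,0,0,0,0,0,-1]'
python3 go.py 570 216.5 124
python3 - <<'E'
from plant import capture
import cv2,numpy as np
from h import *
c=capture("wrist");np.savez("w1.npz",**c);im=c["image"][:,:,::-1].copy()
for z in(0,140,165):
    q=proj(cam("w1"),[570,216.5,z])[0];print(z,q.round(0));cv2.circle(im,tuple(int(v) for v in q),4,(255,0,0),1)
cv2.imwrite("pics/w1.png",im)
E
```

```text
time: 0.93
tool_pos: [506.1, 261.1, 237.4]
tcp_rot: [-3.141, -0.001, 2.797]
contact_force: [0.7, 0.7, 0.9]
grip_width: 92.0
finger_force: 0.0
time: 1.27
tool_pos: [571.4, 214.6, 236.4]
tcp_rot: [-3.141, -0.002, 2.793]
contact_force: [0.1, 0.4, 0.2]
grip_width: 91.8
finger_force: 0.0
t 1.27 tcp [571.4 214.6 236.4] rpy [-3.141e+00 -2.000e-03  2.793e+00] w 91.8 q [ 0.23  0.5   1.27  0.    1.37 -0.99]
tool shift mm [  1.8   1.5 112.4] total scaled [0.0022 0.0018 0.1405] min rows 3
0 [317. 198.]
140 [318. 242.]
165 [318. 255.]
```

View pics/w1.png

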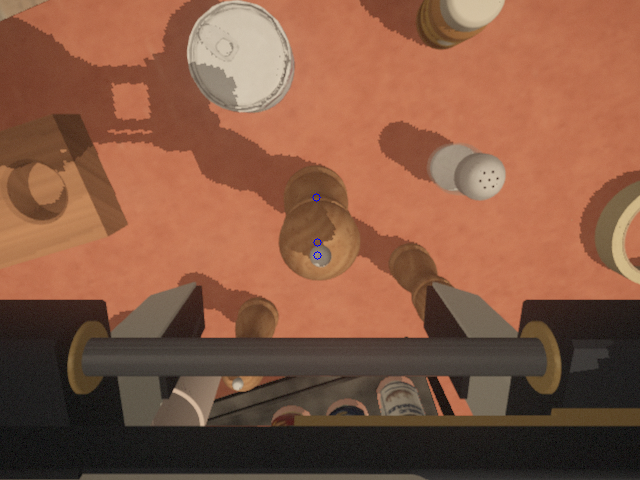

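The wrist view puts the knob at (319,256), within 1-2 px of the prediction, so the mill position is confirmed. Next I descend and grip.

```bash
python3 -m inch '[0,0,0,0.0022,0.0018,0.035,-1, 0,0,0,0,0,0.035,-1, 0,0,0,0,0,0.035,-1, 0,0,0,0,0,0.035,-1, 0,0,0,0,0,0,1, 0,0,0,0,0,0,1, 0,0,0,0,0,0,1, 0,0,0,0,0,0,1, 0,0,0,0,0,0,1, 0,0,0,0,0,0,1]'
python3 -m inch '[0,0,0,0,0,0,1, 0,0,0,0,0,0,1, 0,0,0,0,0,0,1]'; python3 go.py
```

```text
time: 2.15
tool_pos: [569.8, 218.5, 127.3]
tcp_rot: [3.14, 0.002, 2.797]
contact_force: [0.2, -0.4, -0.5]
grip_width: 56.4
finger_force: 0.0
time: 2.4
tool_pos: [569.6, 218.3, 126.6]
tcp_rot: [3.141, 0.001, 2.797]
contact_force: [-1.1, -0.9, 5.1]
grip_width: 47.7
finger_force: 30.0
t 2.4 tcp [569.6 218.3 126.6] rpy [3.141e+00 1.000e-03 2.797e+00] w 47.7 q [ 0.24  0.6   1.43 -0.    1.12 -0.99]
```

```bash
python3 -m inch '[0,0,0,0,0,-0.02,1, 0,0,0,0,0,-0.03,1, 0,0,0,0,0,-0.03,1, 0,0,0,0,0,-0.02,1, 0,0,0,0,0,0,1, 0,0,0,0,0,0,1]'; python3 go.py 470 -139.2 206
```

```text
time: 2.9
tool_pos: [569.2, 218.2, 205.5]
tcp_rot: [3.141, 0.0, 2.797]
contact_force: [-0.3, 0.6, -3.4]
grip_width: 47.3
finger_force: 29.9
t 2.9 tcp [569.2 218.2 205.5] rpy [3.141 0.    2.797] w 47.3 q [ 0.24  0.52  1.33  0.    1.29 -0.99]
tool shift mm [ -27.5 -369.9   -0.6] total scaled [-0.0344 -0.4624 -0.0008] min rows 9
```

```bash
python3 -m inch '[0,0,0,-0.001,-0.015,0,1, 0,0,0,-0.002,-0.025,0,1, 0,0,0,-0.0026,-0.035,0,1, 0,0,0,-0.0026,-0.035,0,1, 0,0,0,-0.0026,-0.035,0,1, 0,0,0,-0.0026,-0.035,0,1, 0,0,0,-0.0026,-0.035,0,1, 0,0,0,-0.0026,-0.035,0,1, 0,0,0,-0.0026,-0.035,0,1, 0,0,0,-0.0026,-0.035,0,1]'
python3 -m inch '[0,0,0,-0.0026,-0.035,0,1, 0,0,0,-0.0026,-0.035,0,1, 0,0,0,-0.0026,-0.035,0,1, 0,0,0,-0.002,-0.025,0,1, 0,0,0,-0.001,-0.012,0,1, 0,0,0,0,0,0,1, 0,0,0,0,0,0,1, 0,0,0,0,0,0,1]'
python3 go.py 470 -139.2 206
python3 - <<'E'
from plant import capture
import cv2,numpy as np
out=[]
for n,(r,c) in {"scene":(slice(140,420),slice(270,470)),"side":(slice(110,390),slice(270,470))}.items():
    k=capture(n);np.savez(n+"2.npz",**k);cv2.imwrite(f"pics/{n}2.png",k["image"][:,:,::-1]);out.append(cv2.resize(k["image"][r,c,::-1],None,fx=2,fy=2,interpolation=2))
cv2.imwrite("pics/c2.png",np.hstack(out))
E
```

```text
time: 3.73
tool_pos: [498.4, -30.7, 203.9]
tcp_rot: [-3.141, -0.004, 2.797]
contact_force: [0.4, 0.1, -1.8]
grip_width: 47.3
finger_force: 29.9
time: 4.4
tool_pos: [470.1, -138.0, 205.1]
tcp_rot: [3.141, -0.001, 2.797]
contact_force: [0.6, 0.5, -2.8]
grip_width: 47.5
finger_force: 29.9
t 4.4 tcp [ 470.1 -138.   205.1] rpy [ 3.141e+00 -1.000e-03  2.797e+00] w 47.5 q [-0.44  0.31  1.67  0.    1.17 -1.67]
tool shift mm [-0.3 -1.2 -0.9] total scaled [-0.0004 -0.0015 -0.0011] min rows 1
```

View pics/c2.png

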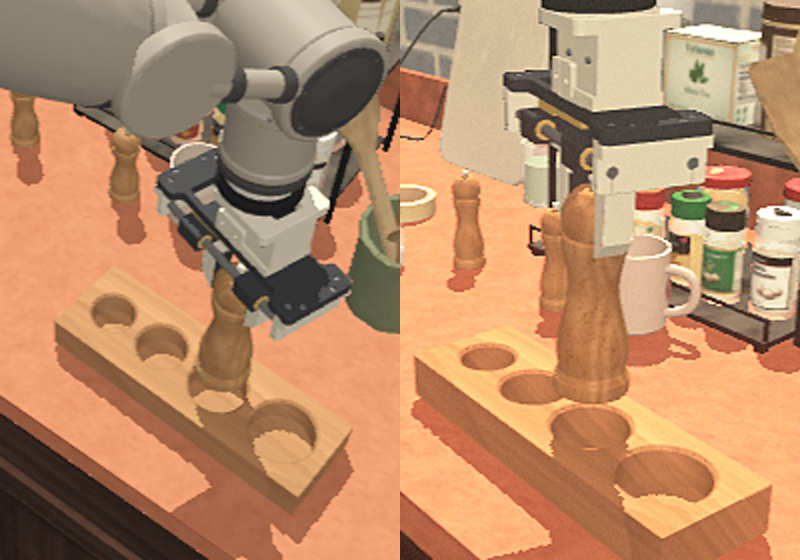

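The mill is held upright above hole_63, with its foot at u of about 382 in the scene view and 365 in the side view. I'll check the foot and the hole against the model.

Run:
```python
from h import *
a,b=cam("scene2"),cam("side2")
t=np.linspace(0,6.283,73)
def ext(c,x,y,z,r,o):
    q=(proj(c,np.c_[x+r*np.cos(t),y+r*np.sin(t),z+0*t])-o)*2;return q.min(0).round(1),q.max(0).round(1)
print("foot scene",ext(a,470.1,-138,78.5,29,[270,140]),"foot side",ext(b,470.1,-138,78.5,29,[270,110])) 
for n,x,y,r in(("49",478.4,2.5,25.5),("56",474.3,-65,29),("63",470,-139.2,32.5),("70",465.2,-220.6,36)):
    print(n,"side",ext(b,x,y,44,r,[270,110]),"scene",ext(a,x,y,44,r,[270,140]))
import cv2
B=cv2.imread("pics/side2.png")[280:400,300:440];cv2.imwrite("pics/z2.png",cv2.resize(B,None,fx=5,fy=5,interpolation=2))
```

```text
foot scene (array([191.6, 342.8]), array([248.1, 390.7])) foot side (array([152.3, 366.6]), array([229.1, 404. ]))
49 side (array([ 59.2, 343. ]), array([116.7, 369.7])) scene (array([ 90. , 293.4]), array([136.1, 331.1]))
56 side (array([ 98.5, 369.8]), array([168.3, 404.1])) scene (array([134.4, 323.8]), array([188.1, 368.8]))
63 side (array([148.5, 403.3]), array([233.3, 447.8])) scene (array([186.1, 358.9]), array([248. , 412.1]))
70 side (array([213.3, 446.1]), array([317.1, 504.8])) scene (array([246.4, 399.8]), array([317.2, 462.4]))
```

View pics/z2.png

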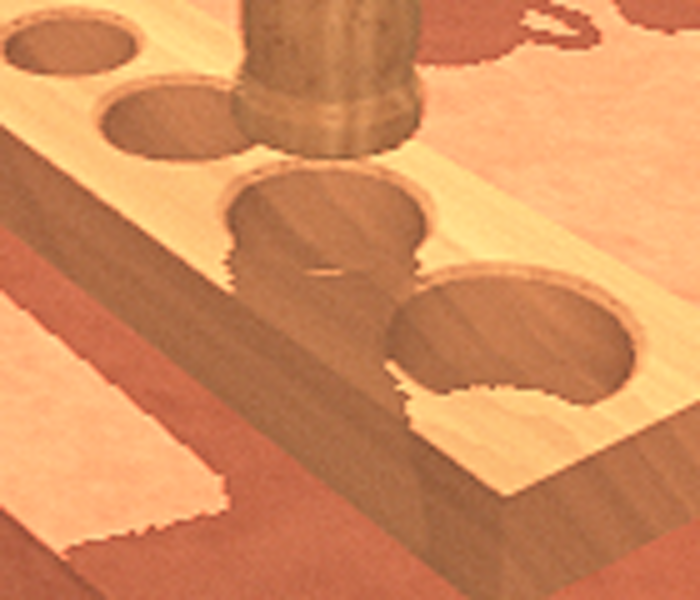

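Run:
```python
import cv2
i=cv2.imread("pics/scene2.png")
for v in(318,321,324,327,330,333,336): print(v,"u360..400:",*[f"{i[v,u,2]}" for u in range(360,402)])
```

```text
318 u360..400: 157 152 143 195 229 234 235 217 190 146 111 126 129 131 133 135 133 133 141 149 153 153 152 148 147 146 149 149 150 149 148 152 152 145 137 153 223 244 243 242 241 241
321 u360..400: 222 225 232 234 234 234 225 204 188 173 142 119 128 133 133 133 137 141 143 147 148 150 148 145 145 149 155 159 156 150 149 150 144 134 126 204 236 238 237 239 242 241
324 u360..400: 217 218 222 231 233 212 185 143 168 191 169 137 125 128 127 128 130 129 129 135 141 145 146 146 147 150 155 154 150 147 149 145 134 142 143 197 232 236 237 240 238 237
327 u360..400: 223 220 219 204 176 142 126 126 126 133 150 157 155 155 143 134 131 133 134 136 136 135 137 139 141 143 145 142 142 141 142 148 149 146 155 223 242 238 237 237 237 235
330 u360..400: 226 229 221 194 149 130 137 144 146 142 136 140 142 153 158 154 153 155 159 160 158 157 159 160 164 170 169 161 154 163 164 152 135 180 224 242 245 240 239 240 239 237
333 u360..400: 224 227 221 198 163 151 152 153 153 153 153 150 139 134 134 135 139 140 140 143 150 152 151 153 155 156 153 147 148 146 137 126 112 168 201 231 246 248 246 245 243 240
336 u360..400: 224 224 225 219 194 160 147 149 150 150 209 231 230 228 227 225 222 220 219 222 231 221 212 232 245 207 156 153 154 155 146 124 108 179 218 231 231 226 232 242 247 248
```

Run:
```python
from h import *
import cv2
t=np.linspace(0,6.283,73);S=7
def ov(n,org):
    c=cam(n);i=cv2.imread(f"pics/{n}.png")[org[1]:org[1]+84,org[0]:org[0]+56]
    i=cv2.resize(i,None,fx=S,fy=S,interpolation=2)
    for x,y,z,r,col in((470.1,-138,78.5,29,(255,0,0)),(470,-139.2,44,32.5,(0,255,0))):
        q=(proj(c,np.c_[x+r*np.cos(t),y+r*np.sin(t),z+0*t])-org+.5)*S
        cv2.polylines(i,[q.astype(np.int32)],True,col,1)
    return i
cv2.imwrite("pics/ov.png",np.hstack([ov("scene2",(352,270)),ov("side2",(337,255))]))
```

```text
(no output)
```

View pics/ov.png

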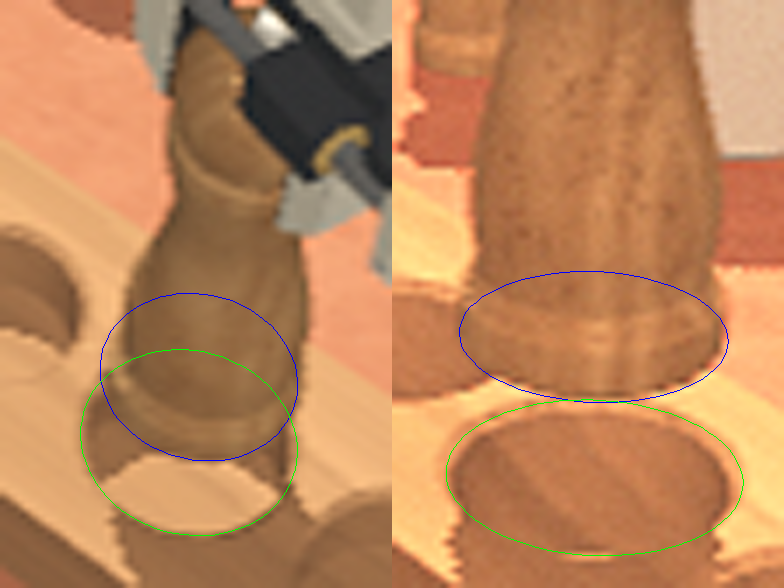

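The overlay shows the foot and hole outlines matching the prediction to about 1 px in both views, and the foot is centred over hole_63. Next I lower it slowly.

```bash
python3 -m inch '[0,0,0,-0.0004,-0.0013,0.015,1, 0,0,0,0,0,0.015,1, 0,0,0,0,0,0.01,1, 0,0,0,0,0,0.008,1, 0,0,0,0,0,0.006,1, 0,0,0,0,0,0.006,1, 0,0,0,0,0,0,1, 0,0,0,0,0,0,1]'; python3 go.py 470 -139.2 142
```

```text
time: 5.17
tool_pos: [470.3, -139.6, 157.6]
tcp_rot: [3.141, -0.0, 2.797]
contact_force: [1.0, 2.6, -3.3]
grip_width: 47.3
finger_force: 29.9
t 5.17 tcp [ 470.3 -139.6  157.6] rpy [ 3.141 -0.     2.797] w 47.3 q [-0.45  0.36  1.73  0.    1.04 -1.67]
tool shift mm [ 0.4  0.3 15.6] total scaled [0.0005 0.0004 0.0194] min rows 1
```

Now about 12 mm into the hole, with very little side force.

```bash
python3 -m inch '[0,0,0,0.0003,0.0004,0.005,1, 0,0,0,0,0,0.005,1, 0,0,0,0,0,0.005,1, 0,0,0,0,0,0,1, 0,0,0,0,0,0,1]'; python3 go.py
```

```text
time: 5.58
tool_pos: [469.9, -139.5, 145.3]
tcp_rot: [3.141, -0.001, 2.797]
contact_force: [1.4, 2.1, -3.1]
grip_width: 47.2
finger_force: 29.9
t 5.58 tcp [ 469.9 -139.5  145.3] rpy [ 3.141e+00 -1.000e-03  2.797e+00] w 47.2 q [-0.45  0.38  1.75  0.    1.01 -1.67]
```

```bash
python3 -m inch '[0,0,0,0,0,0.0025,1, 0,0,0,0,0,0.0025,1, 0,0,0,0,0,0,1, 0,0,0,0,0,0,1]'; python3 go.py
```

```text
time: 5.92
tool_pos: [470.0, -139.6, 141.5]
tcp_rot: [3.141, -0.0, 2.797]
contact_force: [0.7, 1.8, -4.0]
grip_width: 47.3
finger_force: 29.9
t 5.92 tcp [ 470.  -139.6  141.5] rpy [ 3.141 -0.     2.797] w 47.3 q [-0.45  0.38  1.76  0.    1.   -1.67]
```

```bash
python3 -m inch '[0,0,0,0,0,0.0013,1, 0,0,0,0,0,0,1, 0,0,0,0,0,0,-1, 0,0,0,0,0,0,-1, 0,0,0,0,0,0,-1, 0,0,0,0,0,0,-1, 0,0,0,0,0,0,-1, 0,0,0,0,0,0,-1]'; python3 -m inch '[0,0,0,0,0,0,-1, 0,0,0,0,0,-0.02,-1, 0,0,0,0,0,-0.03,-1, 0,0,0,0,0,-0.03,-1, 0,0,0,0,0,-0.03,-1, 0,0,0,0,0,0,-1]'; python3 go.py 584.1 340.6 215
```

```text
time: 6.58
tool_pos: [470.1, -139.8, 140.7]
tcp_rot: [-3.141, 0.0, 2.797]
contact_force: [-0.0, -0.1, -0.2]
grip_width: 83.2
finger_force: 0.0
time: 7.08
tool_pos: [472.1, -140.6, 233.2]
tcp_rot: [-3.141, 0.008, 2.797]
contact_force: [-0.0, -0.7, 0.6]
grip_width: 91.9
finger_force: 0.0
t 7.08 tcp [ 472.1 -140.6  233.2] rpy [-3.141  0.008  2.797] w 91.9 q [-0.45  0.28  1.62 -0.    1.23 -1.67]
tool shift mm [ 57.3 490.7  17.3] total scaled [0.0717 0.6134 0.0216] min rows 12
```

```bash
python3 -m inch '[0,0,0,0.003,0.02,0,-1, 0,0,0,0.0052,0.045,0,-1, 0,0,0,0.0052,0.045,0,-1, 0,0,0,0.0052,0.045,0,-1, 0,0,0,0.0052,0.045,0,-1, 0,0,0,0.0052,0.045,0,-1, 0,0,0,0.0052,0.045,0,-1, 0,0,0,0.0052,0.045,0,-1, 0,0,0,0.0052,0.045,0,-1, 0,0,0,0.0052,0.045,0,-1]'
python3 -m inch '[0,0,0,0.0052,0.045,0,-1, 0,0,0,0.0052,0.045,0,-1, 0,0,0,0.0052,0.045,0,-1, 0,0,0,0.0052,0.045,0,-1, 0,0,0,0,0.008,0,-1, 0,0,0,0,0,0,-1, 0,0,0,0,0,0,-1, 0,0,0,0,0,0,-1]'
python3 go.py 584.1 340.6 65
python3 - <<'E'
from plant import capture
import cv2,numpy as np
from h import *
w=cam("w1");print("w1 cap",atz(w,480,176,78).round(1))
out=[]
for n in("wrist","scene"):
    c=capture(n);np.savez(n+"3.npz",**c);im=c["image"][:,:,::-1].copy();cv2.imwrite(f"pics/{n}3.png",im)
im=cv2.imread("pics/wrist3.png")
for z in(0,78):
    q=proj(cam("wrist3"),[584.1,340.6,z])[0];print(z,q.round(0));cv2.circle(im,tuple(int(v) for v in q),4,(255,0,0),1)
s=cv2.imread("pics/scene3.png")[190:390,300:450]
cv2.imwrite("pics/w3.png",np.hstack([cv2.resize(im,(480,360)),cv2.resize(s,(270,360))]))
E
```

```text
time: 7.92
tool_pos: [547.5, 195.7, 228.2]
tcp_rot: [-3.141, -0.0, 2.797]
contact_force: [0.5, 0.2, -0.2]
grip_width: 91.5
finger_force: 0.0
time: 8.58
tool_pos: [582.7, 339.5, 228.4]
tcp_rot: [-3.141, -0.0, 2.796]
contact_force: [0.5, 0.3, 0.5]
grip_width: 91.9
finger_force: 0.0
t 8.58 tcp [582.7 339.5 228.4] rpy [-3.141 -0.     2.796] w 91.9 q [ 0.41  0.63  1.07 -0.    1.44 -0.81]
tool shift mm [ -1.    1.6 163.4] total scaled [-0.0013  0.0021  0.2043] min rows 4
w1 cap [581.1 338.8  78. ]
0 [317. 203.]
78 [317. 224.]
```

View pics/w3.png

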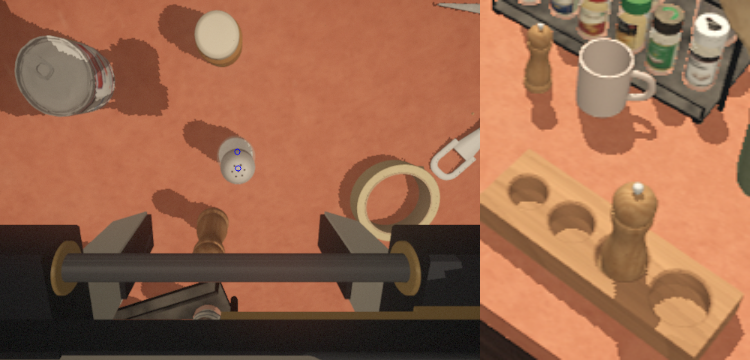

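The wrist view shows the salt cap exactly on its predicted point, and the scene view shows the mill upright and down in hole_63. Next is the salt.

```bash
python3 -m inch '[0,0,0,-0.0013,0.0021,0.04,-1, 0,0,0,0,0,0.045,-1, 0,0,0,0,0,0.045,-1, 0,0,0,0,0,0.04,-1, 0,0,0,0,0,0.02,-1, 0,0,0,0,0,0.014,-1, 0,0,0,0,0,0,1, 0,0,0,0,0,0,1, 0,0,0,0,0,0,1, 0,0,0,0,0,0,1]'
python3 -m inch '[0,0,0,0,0,0,1, 0,0,0,0,0,0,1, 0,0,0,0,0,0,1, 0,0,0,0,0,0,1, 0,0,0,0,0,0,1, 0,0,0,0,0,0,1]'; python3 go.py
```

```text
time: 9.52
tool_pos: [585.4, 342.6, 67.7]
tcp_rot: [3.139, 0.003, 2.797]
contact_force: [0.3, -0.7, -0.0]
grip_width: 69.8
finger_force: 0.0
time: 10.02
tool_pos: [584.3, 342.3, 65.6]
tcp_rot: [3.141, 0.0, 2.797]
contact_force: [-0.0, -0.2, -0.4]
grip_width: 33.5
finger_force: 28.5
t 10.02 tcp [584.3 342.3  65.6] rpy [3.141 0.    2.797] w 33.5 q [ 0.42  0.78  1.26  0.    1.11 -0.81]
```

```bash
python3 -m inch '[0,0,0,0,0,-0.02,1, 0,0,0,0,0,-0.03,1, 0,0,0,0,0,-0.03,1, 0,0,0,0,0,-0.02,1, 0,0,0,0,0,0,1, 0,0,0,0,0,0,1]'; python3 go.py 478.4 2.5 145
```

```text
time: 10.52
tool_pos: [584.5, 342.4, 145.8]
tcp_rot: [3.141, 0.001, 2.797]
contact_force: [-0.4, 0.0, -1.6]
grip_width: 33.7
finger_force: 28.5
t 10.52 tcp [584.5 342.4 145.8] rpy [3.141e+00 1.000e-03 2.797e+00] w 33.7 q [ 0.42  0.7   1.18  0.    1.26 -0.81]
tool shift mm [ -15.  -355.7    0.5] total scaled [-0.0188 -0.4446  0.0006] min rows 9
```

```bash
python3 -m inch '[0,0,0,-0.001,-0.015,0,1, 0,0,0,-0.001,-0.025,0,1, 0,0,0,-0.0015,-0.035,0,1, 0,0,0,-0.0015,-0.035,0,1, 0,0,0,-0.0015,-0.035,0,1, 0,0,0,-0.0015,-0.035,0,1, 0,0,0,-0.0015,-0.035,0,1, 0,0,0,-0.0015,-0.035,0,1, 0,0,0,-0.0015,-0.035,0,1, 0,0,0,-0.0015,-0.035,0,1]'
python3 -m inch '[0,0,0,-0.0015,-0.035,0,1, 0,0,0,-0.0015,-0.035,0,1, 0,0,0,-0.001,-0.03,0,1, 0,0,0,-0.001,-0.016,0,1, 0,0,0,-0.001,-0.009,0,1, 0,0,0,0,0,0,1, 0,0,0,0,0,0,1, 0,0,0,0,0,0,1]'
python3 go.py 478.4 2.5 80
```

```text
time: 11.35
tool_pos: [506.5, 96.3, 143.6]
tcp_rot: [-3.14, -0.003, 2.797]
contact_force: [-0.5, -0.9, -1.7]
grip_width: 33.3
finger_force: 28.5
time: 12.02
tool_pos: [479.0, 2.6, 145.0]
tcp_rot: [3.141, -0.001, 2.797]
contact_force: [0.5, -0.3, -0.4]
grip_width: 33.3
finger_force: 28.5
t 12.02 tcp [479.    2.6 145. ] rpy [ 3.141e+00 -1.000e-03  2.797e+00] w 33.3 q [-0.16  0.36  1.78  0.    1.   -1.38]
tool shift mm [ 0.5 -0.3 65. ] total scaled [ 0.0007 -0.0003  0.0812] min rows 2
```

```bash
python3 -m inch '[0,0,0,0.0006,-0.0003,0.015,1, 0,0,0,0,0,0.015,1, 0,0,0,0,0,0.01,1, 0,0,0,0,0,0.01,1, 0,0,0,0,0,0.01,1, 0,0,0,0,0,0.01,1, 0,0,0,0,0,0.005,1, 0,0,0,0,0,0,1, 0,0,0,0,0,0,1, 0,0,0,0,0,0,1]'; python3 go.py 478.4 2.5 80
```

```text
time: 12.85
tool_pos: [478.7, 1.7, 85.7]
tcp_rot: [3.141, 0.0, 2.797]
contact_force: [0.4, 0.3, -0.7]
grip_width: 33.7
finger_force: 28.4
t 12.85 tcp [478.7   1.7  85.7] rpy [3.141 0.    2.797] w 33.7 q [-0.16  0.45  1.85  0.    0.85 -1.38]
tool shift mm [0.5 0.6 5.7] total scaled [0.0007 0.0008 0.0072] min rows 1
```

```bash
python3 -m inch '[0,0,0,0.0005,0.0008,0.0025,1, 0,0,0,0,0,0.0025,1, 0,0,0,0,0,0.0022,1, 0,0,0,0,0,0,1, 0,0,0,0,0,0,1]'; python3 go.py
```

```text
time: 13.27
tool_pos: [478.3, 2.4, 79.7]
tcp_rot: [3.142, -0.0, 2.797]
contact_force: [0.4, 0.3, -0.0]
grip_width: 33.3
finger_force: 28.5
t 13.27 tcp [478.3   2.4  79.7] rpy [ 3.142 -0.     2.797] w 33.3 q [-0.16  0.46  1.85  0.    0.83 -1.38]
```

```bash
python3 -m inch '[0,0,0,0,0,0.0005,1, 0,0,0,0,0,0,-1, 0,0,0,0,0,0,-1, 0,0,0,0,0,0,-1, 0,0,0,0,0,0,-1, 0,0,0,0,0,0,-1, 0,0,0,0,0,0,-1, 0,0,0,0,0,0,-1, 0,0,0,0,0,0,-1]'; python3 -m inch '[0,0,0,0,0,-0.02,-1, 0,0,0,0,0,-0.03,-1, 0,0,0,0,0,-0.04,-1, 0,0,0,0,0,-0.04,-1, 0,0,0,0,0.04,-0.02,-1, 0,0,0,0,0.04,0,-1, 0,0,0,0,0.04,0,-1, 0,0,0,0,0.03,0,-1, 0,0,0,0,0,0,-1, 0,0,0,0,0,0,-1]'
python3 - <<'E'
# numeric check: difference against the empty-stand pictures -> silhouettes vs predicted seated ones
from plant import capture
from h import *
import cv2
t=np.linspace(0,6.283,73)
salt=[(0,18),(30,22),(55,18),(66,17),(78,17),(84,13),(88,7),(90,1)]
mill=[(0,29),(8,29),(120,24),(140,24.5),(150,23),(159,6),(170,5)]
for n in("scene","side"):
    k=capture(n);im=k["image"][:,:,::-1].copy();cv2.imwrite(f"pics/{n}4.png",im);np.savez(n+"4.npz",**k);c=cam(n+"4")
    d=cv2.absdiff(im,cv2.imread(f"pics/{n}0.png")).max(2)>45
    for nm,P,x,y in(("salt",salt,478.4,2.5),("mill",mill,470,-139.2)):
        q=np.vstack([proj(c,np.c_[x+r*np.cos(t),y+r*np.sin(t),14+z+0*t]) for z,r in P if z+14>46])
        lo,hi=q.min(0),q.max(0)
        m=np.zeros(d.shape,bool);a,b=(lo-14).astype(int),(hi+14).astype(int);m[a[1]:b[1],a[0]:b[0]]=1
        N,L,S,_=cv2.connectedComponentsWithStats((d&m).astype(np.uint8));i=1+S[1:,4].argmax()
        print(n,nm,"pred l,t,r",lo.round(1),hi.round(1)[0],"seen",S[i,:2],S[i,0]+S[i,2]-1,"top u",np.where(L[S[i,1]+1]==i)[0].mean().round(1),"pred top",proj(c,[x,y,14+P[-1][0]])[0].round(1))
E
```

```text
time: 14.02
tool_pos: [478.3, 2.5, 79.3]
tcp_rot: [3.142, 0.0, 2.797]
contact_force: [-0.6, 0.3, -0.0]
grip_width: 82.4
finger_force: 0.0
time: 14.85
tool_pos: [518.7, 116.3, 199.0]
tcp_rot: [-3.141, -0.0, 2.799]
contact_force: [0.2, -0.5, -0.5]
grip_width: 91.8
finger_force: 0.0
scene salt pred l,t,r [318.7 276.4] 335.4 seen [318 276] 337 top u 328.0 pred top [327.7 279.5]
scene mill pred l,t,r [371.5 289.8] 397.4 seen [373 296] 398 top u 375.0 pred top [386.7 293.3]
side salt pred l,t,r [303.4 256.4] 323.9 seen [303 256] 325 top u 313.0 pred top [313.2 257. ]
side mill pred l,t,r [349.9 236.8] 383.7 seen [353 250] 384 top u 380.0 pred top [367.1 238. ]
```

Salt silhouettes match the seated prediction to about 1 px in both views. The mill's knob at about (388,294) agrees with its predicted (387,293). The gripper is clear, so I'm handing the job in.

```bash
python3 -c "
from plant import close_job;print(close_job())"
```

```text
the job is handed in; nothing more can be done
None
```

The job is handed in: the salt shaker stands in the 49 mm hole and the large pepper mill in the 63 mm hole, both lowered in, released and checked in the camera images, with the spice jar and tin untouched; `close_job()` gave no verdict.

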